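# Wind the decorating stand up to the pointer

### The job

Fit the loose crank fully down on the square shaft of the screw stand and wind it clockwise until the top of the round platform, with the jug on it, is level with the tip of the height pointer. Leave the crank on the shaft and let go of it; do not shift the pointer, keep the jug standing on the platform and leave the other pottery alone.

Things in the scene. Friction and masses are not known exactly. Their poses are not given: they have to be found in the camera images.
- jack: The fixed screw stand; origin under the middle of its grey base plate, 150 x 360 x 12 mm, long side along its y. On it a gear housing 70 x 70 x 78 mm with the drive shaft on top, 115 mm towards -y, and the platform's column 115 mm towards +y. Seen from above, turning the shaft clockwise raises the platform by 15 mm per turn.
- shaft_foot (a point): Centre of the collar (steel disc, 54 mm across) at the foot of the upright drive shaft, on the collar's top face, 85 mm above the table; z up along the shaft. This orientation is the stand's: it does NOT tell the angle at which the square shaft stands, which differs every time and is to be found by touch or by eye.
- shaft_end (a point): Middle of the top end of the drive shaft, 36 mm above shaft_foot (same orientation, not the square's). The shaft is 18 mm square for 30 mm above the collar, then has a 13 mm square nose 6 mm high. It takes about 0.2 N m to turn (some 3 N at the crank's grip), the screw needing no force to stay where it is left.
- platform_top (a point): Centre of the top face of the round wooden platform (150 mm across, 10 mm thick), about 108 mm above the table at the start; it moves straight up and down only, 70 mm at most, and only when the shaft turns. The jug stands on it.
- pointer_tip (a point): Tip of the brass pointer of the height gauge beside the platform: a level 6 mm rod whose point ends 10 to 30 mm from the platform's rim. The platform's top must come to the height of this tip, 18 to 43 mm above where it starts. The gauge is fixed; the pointer slides on the post only if pushed.
- crank_socket (a point): Loose dark steel crank, 0.4 kg, at the start standing on the table on its hub. This point is the centre of the hub's underside, where the socket opens; z up, x along the arm towards the grip. Fully down, this point is on shaft_foot; until the squares line up the hub rests 30 mm higher, on the square's shoulder. It fits in four positions a quarter turn apart, give or take about 0.2 rad.
- crank_arm (a point): Middle of the top face of the crank's flat arm, 48 mm above the hub's underside; arm 118 mm long, 20 mm wide, 8 mm thick, from 32 mm behind the hub's axis to 86 mm ahead of it (+x). Hub below the arm: 40 x 40 mm, 40 mm high, with a socket 22 mm square, 40 mm deep, open below; all sides parallel to the arm.
- crank_boss (a point): Centre of the square boss on top of the crank's hub, 65 mm above the hub's underside: 26 x 26 mm, 34 mm high (48 to 82 mm above the underside), sides parallel to the hub's; x along the arm towards the grip. Good for lifting the crank and fitting it, pinched across the arm (along y).
- crank_grip (a point): Centre of the crank's upright round wooden grip, 24 mm in diameter and 50 mm high (52 to 102 mm above the hub's underside), 70 mm from the hub's axis along the arm. It spins freely about its own upright axis on its pin, so a hand that holds it need not turn while winding; its own yaw says nothing of the arm's.
- jug_mid (a point): Middle (half-way up) of the cream unglazed jug, 130 mm high, 100 mm across, with handle, 0.45 kg or so; standing loose on the platform.
- bowl_mid (a point): Middle of a loose unglazed bowl, 120 mm across, 50 mm high; bystander.
- dish_mid (a point): Middle of a loose small terracotta colour dish, 66 mm across, 40 mm high; bystander.
- brush_pot_mid (a point): Middle of a loose clay pot, 76 mm across and 90 mm high, with brushes reaching up to about 270 mm above the table; bystander.

How it is judged:
By the outcome, as a careful person would: the job done as asked, in the order asked, and still so for the second after the job is handed in, with the robot touching nothing.
It also fails if it takes over 72 s, if anything falls off the work surface, if the arm or the gripper's body presses on something with over 40 N, if the wrist force passes 120 N, or if a joint passes its speed limit or range.

### The arm

A 6-joint arm with a two-finger parallel gripper is mounted at the origin on the work surface. World frame = base frame: x ahead of the robot, y to its left, z up, the work surface at z = 0. Lengths are in m, angles in rad, forces in N, time in s.
With the tool pointing down it reaches from about 0.275 to 0.75 m from the base axis. Payload 10.2 kg.
Tool frame: the origin (TCP) lies midway between the tips of the shut fingers; the grasp point (between the pads) lies 19 mm behind it (bot.pinch_z is the distance from the TCP to the grasp point, in m); z points along the fingers, y is the line along which they close (so a half turn about z gives the same grasp; the last joint's range is limited). The gripper opens to 85 mm and grips with 20 to 120 N. Pads are 22 mm wide; open, the fingers measure 114 mm over their backs; the gripper's body (76 mm by 85 mm) begins 54 mm behind the grasp point. The pads swing forward as they close: fully open they stand 13 mm farther back than shut.
Start: joints at [-1.55, 0.313, 1.498, -0, 1.331, -0.223], TCP at [0.127, -0.509, 0.231] pointing down, gripper open.
Joint ranges: [-2.94, 2.94], [-0.97, 2.17], [0.19, 2.56], [-1.23, 4.37], [0.02, 3.11], [-2.88, 2.88]. Speed limits (rad/s): [2.39, 2.39, 3.01, 3.14, 3.14, 3.14].

### API

Orientations are given as a unit quaternion [x, y, z, w].
In Python, from cell import monitor, cams, job, bot gives the robot as it stands. The module is installed in compiled form; this text tells all that it offers.
- The arm moves only by the tool apply_moves, never from a script. Its argument "deltas" is a list of rows, each a list of 3 entries, a list of its own where there are three numbers: the turn, a rotation vector about the world's x, y, z in degrees, then the shift along the world's x, y, z in m, then the closure, from -1 (fully open) to 1 (shut). A call has 1 to 20 rows; each row is the pose to reach, as a shift and turn from the pose commanded when the call began; what a row does not reach only later rows make up. A row lasts 1/8 s, in which the tool goes at most 62.5 mm and 10.7 degrees, less where a joint would pass 70% of its speed; a pose out of reach is approached as far as the arm can. A call with a gripper value outside its range is refused whole. The fingers move at their own pace and stop on an object; "squeeze" is the grip in N (left out, the last holds). Time passes only in rows, so rows that repeat a pose let the fingers close. It gives the time, the measured TCP pose, the force, the opening and the grip force at its end, in the units of the state.
- monitor.get_state(): the state, without advancing time (a new reading comes with each control period).
- cams.get_image(name): name is "scene" or "side" or "wrist"; returns the picture (384x512x3 uint8, blue, green, red); there is no depth.
- cams.calibration(name): a dict with "intrinsics" (3x3 intrinsics, pixels), "xyz" and "attitude" of the camera in the world. Camera axes: x right, y up, looking along -z (the intrinsics and any distortion apply to the point x, -y, -z); pixel columns grow to the right and rows downward; lengths in m; the calibration is good to about 2 mm. A picture is of the moment at which its call begins: read the wrist's pose just before it. calibration takes no time and is no camera call; for the wrist camera it gives the pose at the moment of the call.
- job.sign_off(): hands the job in; it is judged then, once.
The state is a dict: "time": time; "qpos": joint angles; "dq": joint speeds; "effort": joint torques, N m; "position": TCP position; "tool_rot": TCP orientation; "force": force on the tool from outside, world axes, zero at the start; "moment": the same for the moment, N m; "gripper_width": finger opening in m; "gripper_force": force on a finger pad.
Only numpy, scipy, OpenCV 4.12 (cv2) and the standard library are available. Lean on these libraries where they do the work, as an engineer would, in place of code of your own. Each camera call takes 0.05 s, during which the arm holds its last target. There are 200 camera calls.

## Working session

There is one attempt and no reset: what is moved stays moved. The work goes in short steps, Python scripts to look and compute and a tool call to move; the robot and the scene stay as the last step left them, time stands still between calls to the robot, and variables do not carry over. Pictures are saved under pics/ and viewed, at most 10 in all, crops included, and the job is handed in when it is done.

Besides the shell and the picture viewer there is one more tool, called as a command line: name --argument value ..., lists and objects as JSON in quotes. apply_moves: Moves the arm, as the interface text tells. Its arguments: {"type":"object","properties":{"deltas":{"type":"array"},"squeeze":{"type":"number"}},"required":["deltas"]}

```bash
mkdir -p pics
cat > h.py <<'E'
import numpy as np, cv2
from scipy.spatial.transform import Rotation as R
from cell import monitor, cams, job, bot
def ray(c,u,v):
    K=np.array(c["intrinsics"]); d=np.linalg.inv(K)@[u,v,1.]; d=np.array([d[0],-d[1],-d[2]])
    return np.array(c["xyz"]), R.from_quat(c["attitude"]).as_matrix()@d
def onz(c,u,v,z):
    o,d=ray(c,u,v); return o+d*(z-o[2])/d[2]
def proj(c,p):
    q=R.from_quat(c["attitude"]).as_matrix().T@(np.array(p)-c["xyz"]); K=np.array(c["intrinsics"])
    w=K@[q[0],-q[1],-q[2]]; return w[:2]/w[2]
def tri(c1,p1,c2,p2):
    o1,d1=ray(c1,*p1); o2,d2=ray(c2,*p2)
    s=np.linalg.lstsq(np.c_[d1,-d2],o2-o1,rcond=None)[0]
    a=o1+s[0]*d1;b=o2+s[1]*d2; return (a+b)/2,np.linalg.norm(a-b)
E
python3 - <<'E'
from h import *
ims=[cams.get_image(n) for n in("scene","side","wrist")]
for n,i in zip("scene side wrist".split(),ims):
    cv2.imwrite(f"pics/{n}0.png",i); c=cams.calibration(n); print(n,c)
    
s=monitor.get_state(); print(s)
E
```

```text
scene {'intrinsics': array([[422.1321691 ,   0.        , 255.69913521],
       [  0.        , 422.1321691 , 192.6313336 ],
       [  0.        ,   0.        ,   1.        ]]), 'xyz': array([ 1.29293248, -0.5426136 ,  0.81963199]), 'attitude': array([0.39684555, 0.20019989, 0.3969998 , 0.80300982])}
side {'intrinsics': array([[428.01765758,   0.        , 259.53795148],
       [  0.        , 428.01765758, 189.41210956],
       [  0.        ,   0.        ,   1.        ]]), 'xyz': array([0.14031103, 0.72699081, 0.6881034 ]), 'attitude': array([-0.12431556,  0.4542009 ,  0.85011167, -0.23570601])}
wrist {'intrinsics': array([[294.75619025,   0.        , 257.10390563],
       [  0.        , 294.75619025, 194.09100509],
       [  0.        ,   0.        ,   1.        ]]), 'xyz': array([ 0.19673624, -0.49282802,  0.37258249]), 'attitude': array([-0.11248103,  0.08839768, -0.60962402,  0.77967456])}
{'time': 0.15, 'qpos': array([-1.55040901e+00,  3.13326446e-01,  1.49823179e+00,  2.20574430e-05,
        1.33098486e+00, -2.23361997e-01]), 'dq': array([ 9.06819059e-04, -1.16786165e-03, -9.87418106e-04,  5.49851398e-04,
        5.80263014e-05,  5.41150241e-05]), 'effort': array([ 1.74908360e-03, -4.12370074e+01, -2.59795904e+01, -9.51980383e-05,
        3.23033091e-03, -7.26389317e-06]), 'position': array([ 0.12671425, -0.50929536,  0.23087558]), 'tool_rot': array([ 9.92582679e-01,  1.21570553e-01,  5.88030335e-05, -4.71691706e-04]), 'force': array([-0.88864213, -0.44328448, -0.03970229]), 'moment': array([-0.00710947, -0.07247723,  0.0412059 ]), 'gripper_force': 0.0, 'gripper_width': 0.08556783330264697}
```

View pics/scene0.png

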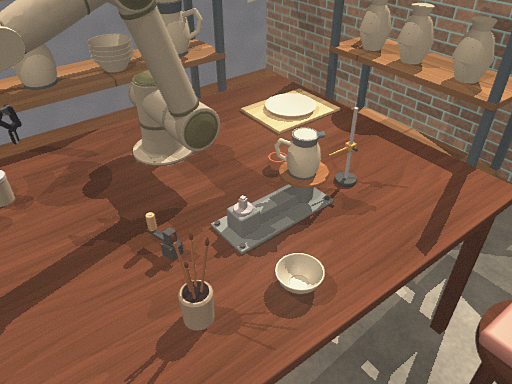

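View pics/side0.png

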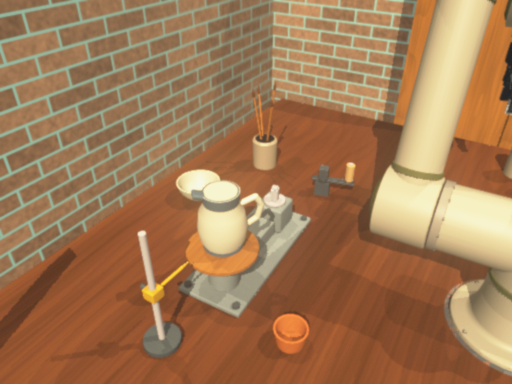

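Scene view: crank on the table at about (168,240) with its grip at (151,222), shaft tip at (243,199), pointer tip at (331,154), brush pot at (197,290), bowl at (300,273). Side view: shaft tip at (275,188), pointer tip at (188,264), crank boss at (323,172), grip at (350,172), dish at (291,330).

Run:
```python
from h import *
a=cams.calibration("scene");b=cams.calibration("side")
for n,p,q in [("shaft",(243,198),(275,188)),("ptip",(331,154),(188,264)),("griptop",(150,214),(350,165)),("bosstop",(169,230),(324,168)),("potmid",(197,305),(265,152))]:
    print(n,tri(a,p,b,q))
print("platec",[onz(a,u,v,.012) for u,v in((212,225),(243,247),(333,200))],[onz(b,u,v,.012) for u,v in((310,215),(238,309),(180,284))])
print("bowl",onz(a,300,273,.03)," dish",onz(b,291,332,.02))
i=cv2.imread("pics/scene0.png");j=cv2.imread("pics/side0.png")
i=i[130:265,130:370]; j=j[140:275,140:380]
m=np.vstack([cv2.resize(x,None,fx=2.2*1,fy=2.2,interpolation=cv2.INTER_CUBIC) for x in(i,j)])
cv2.imwrite("pics/crop0.png",m); print(m.shape)
```

```text
shaft (array([ 0.54935659, -0.02891836,  0.11651038]), np.float64(0.0031777159987074334))
ptip (array([0.55313452, 0.29799833, 0.13287485]), np.float64(0.006308922484138069))
griptop (array([ 0.44080149, -0.25234058,  0.10170465]), np.float64(0.00015102723470512838))
bosstop (array([ 0.50646404, -0.23371912,  0.08159336]), np.float64(0.00028799342675019703))
potmid (array([ 0.72704082, -0.28711126,  0.04309403]), np.float64(0.002675880763122654))
platec [array([ 0.48864641, -0.09637576,  0.012     ]), array([ 0.61557266, -0.07807322,  0.012     ]), array([0.61870063, 0.26219882, 0.012     ])] [array([ 0.48305009, -0.10522341,  0.012     ]), array([0.47309129, 0.25151024, 0.012     ]), array([0.61621219, 0.25874245, 0.012     ])]
bowl [ 0.79022088 -0.02996006  0.03      ]  dish [0.35405929 0.25163899 0.02      ]
(594, 528, 3)
```

View pics/crop0.png

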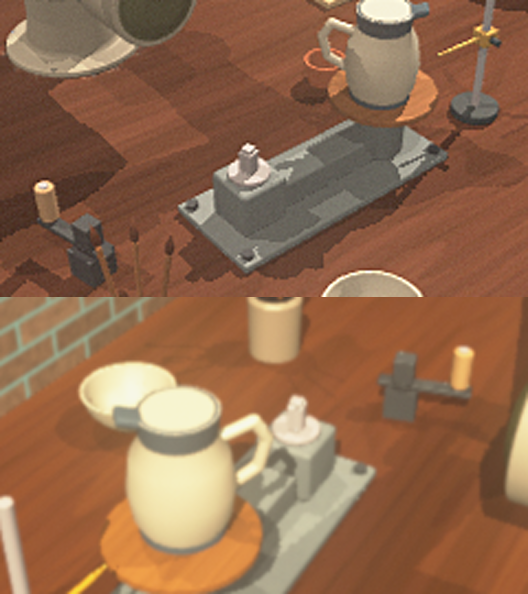

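The crop confirms the layout: pointer tip at scene pixel (329,155), and the jug handle points towards the shaft. I'll move above the crank.

apply_moves --deltas '[[[0,0,2],[0.379,0.275,-0.03],-1],[[0,0,2],[0.379,0.275,-0.03],-1],[[0,0,2],[0.379,0.275,-0.03],-1],[[0,0,2],[0.379,0.275,-0.03],-1],[[0,0,2],[0.379,0.275,-0.03],-1],[[0,0,2],[0.379,0.275,-0.03],-1],[[0,0,2],[0.379,0.275,-0.03],-1],[[0,0,2],[0.379,0.275,-0.03],-1],[[0,0,2],[0.379,0.275,-0.03],-1],[[0,0,2],[0.379,0.275,-0.03],-1],[[0,0,2],[0.379,0.275,-0.03],-1],[[0,0,2],[0.379,0.275,-0.03],-1]]'

```text
time: 1.65
position: [0.5052, -0.2351, 0.2015]
tool_rot: [0.99, 0.138, 0.0, 0.0]
force: [0.3, -0.9, -0.1]
gripper_width: 0.0856
gripper_force: 0.0
```

Run:
```python
from h import *
c=cams.calibration("wrist"); i=cams.get_image("wrist"); cv2.imwrite("pics/w1.png",i)
print(c["xyz"],monitor.get_state()["position"])
print("bosstop px",proj(c,(.506,-.234,.082)),"griptop",proj(c,(.441,-.252,.102)))
np.save("c1.npy",c,allow_pickle=True)
```

```text
[ 0.57460976 -0.21616456  0.34316857] [ 0.50532639 -0.23500511  0.20143545]
bosstop px [255.22426424 187.533294  ] griptop [254.71792581 264.19518612]
```

View pics/w1.png

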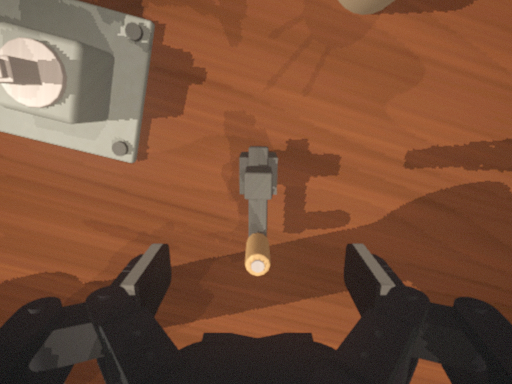

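Wrist view: boss top face centred at about (258.5,183), grip top at (258,266), arm nearly vertical in the image; the jack is visible at upper left.

Run:
```python
from h import *
c=np.load("c1.npy",allow_pickle=True).item()
b=onz(c,258.5,183,.082);g=onz(c,258,266,.102);d=g-b
print(b,g,np.hypot(*d[:2]),np.degrees(np.arctan2(d[1],d[0])), b-monitor.get_state()["position"])
```

```text
[ 0.51094806 -0.23571238  0.082     ] [ 0.44003385 -0.25540768  0.102     ] 0.07359843344979378 -164.47820519894202 [ 0.00562166 -0.00070727 -0.11943545]
```

apply_moves --deltas '[[[0,0,0],[0.004,0,-0.06],-1],[[0,0,0],[0.004,0,-0.11],-1],[[0,0,0],[0.004,0,-0.14],-1],[[0,0,0],[0.004,0,-0.153],-1],[[0,0,0],[0.004,0,-0.153],-1],[[0,0,0],[0.004,0,-0.153],1],[[0,0,0],[0.004,0,-0.153],1],[[0,0,0],[0.004,0,-0.153],1],[[0,0,0],[0.004,0,-0.153],1],[[0,0,0],[0.004,0,-0.153],1],[[0,0,0],[0.004,0,-0.153],1],[[0,0,0],[0.004,0,-0.13],1],[[0,0,0],[0.004,0,-0.08],1],[[0,0,0],[0.004,0,-0.03],1],[[0,0,0],[0.004,0,0.02],1],[[0,0,0],[0.004,0,0.035],1],[[0,0,0],[0.004,0,0.035],1]]' --squeeze 70

```text
time: 3.82
position: [0.5095, -0.2343, 0.2352]
tool_rot: [0.99, 0.139, -0.0, -0.0]
force: [0.4, -0.9, -4.8]
gripper_width: 0.0251
gripper_force: 69.9
```

apply_moves --deltas '[[[0,0,0],[-0.01,0.06,0],1],[[0,0,0],[-0.02,0.12,0],1],[[0,0,0],[-0.03,0.17,0],1],[[0,0,0],[-0.03,0.185,0],1],[[0,0,0],[-0.03,0.185,0],1],[[0,0,0],[-0.03,0.185,0],1]]'

```text
time: 4.58
position: [0.4798, -0.0505, 0.2354]
tool_rot: [0.99, 0.138, -0.001, -0.0]
force: [-1.0, 0.5, -4.1]
gripper_width: 0.0252
gripper_force: 71.2
```

Run:
```python
from h import *
c=cams.calibration("wrist"); i=cams.get_image("wrist"); cv2.imwrite("pics/w2.png",i)
print(c["xyz"],monitor.get_state()["position"], monitor.get_state()["tool_rot"],proj(c,(.5494,-.0289,.121)))
np.save("c2.npy",c,allow_pickle=True)
```

```text
[ 0.54936777 -0.03157087  0.37695234] [ 0.47980357 -0.05057088  0.23555791] [ 9.90399920e-01  1.38230541e-01 -5.42362626e-04 -1.49124442e-04] [254.12854498 105.59878141]
```

View pics/w2.png

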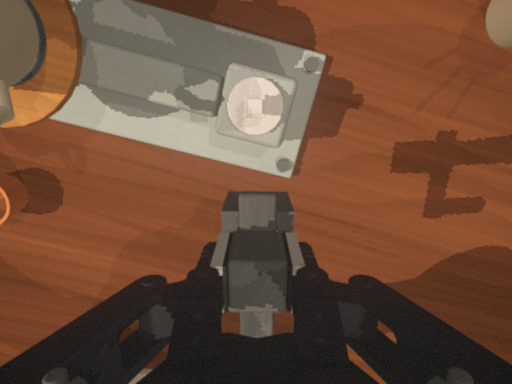

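The collar and shaft are at about (255,106), and the crank is held square in the fingers. I'll enlarge the shaft for its angle.

Run:
```python
from h import *
i=cv2.imread("pics/w2.png")[60:160,205:305]
g=cv2.createCLAHE(4,(4,4)).apply(cv2.cvtColor(i,cv2.COLOR_BGR2GRAY))
cv2.imwrite("pics/w2c.png",cv2.resize(g,(600,600),interpolation=cv2.INTER_CUBIC))
```

```text
(no output)
```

View pics/w2c.png

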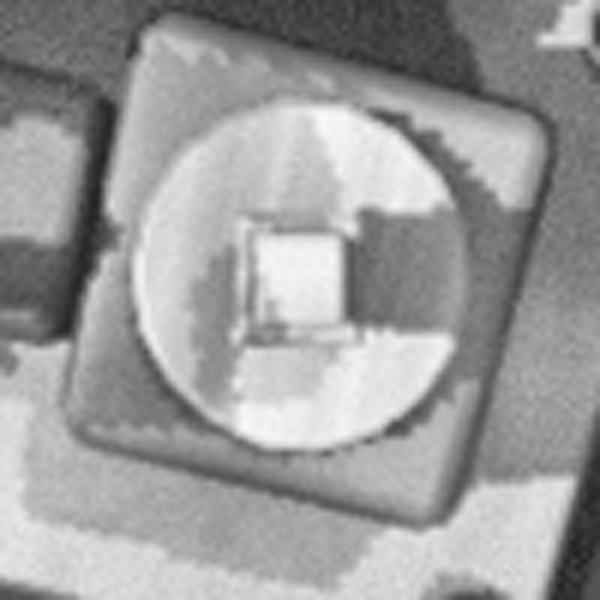

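The square stands aligned with the image axes within about 3°, so the tool's present yaw fits. The nose is centred at (254.8,106.5).

Run:
```python
from h import *
c=np.load("c2.npy",allow_pickle=True).item()
p=monitor.get_state()["position"]
print(onz(c,254.8,106.5,.121),onz(c,255.3,106,.085))
# boss top in hand: z = tcp+0.034
i=cv2.imread("pics/w2.png")
print("predicted boss top centre/corners if centred on TCP",[proj(c,p+R.from_euler('z',15.9,degrees=True).apply([a,b,.034])).round(1) for a,b in((0,0),(.013,.013),(.013,-.013),(-.013,.013),(-.013,-.013))])
s=onz(c,254.8,106.5,.121);print(s-p)
```

```text
[ 0.54886145 -0.02963229  0.121     ] [ 0.54935791 -0.02969243  0.085     ]
predicted boss top centre/corners if centred on TCP [array([255.3, 286.1]), array([223.3, 258.3]), array([287.3, 258.3]), array([225.3, 312.3]), array([285.5, 312.3])]
[ 0.06905788  0.02093859 -0.11455791]
```

apply_moves --deltas '[[[0,0,0],[0.04,0.012,0],1],[[0,0,0],[0.069,0.021,0],1],[[0,0,0],[0.069,0.021,0],1],[[0,0,0],[0.069,0.021,-0.035],1],[[0,0,0],[0.069,0.021,-0.06],1],[[0,0,0],[0.069,0.021,-0.068],1],[[0,0,0],[0.069,0.021,-0.072],1],[[0,0,0],[0.069,0.021,-0.075],1],[[0,0,0],[0.069,0.021,-0.077],1]]'

```text
time: 5.75
position: [0.5492, -0.0286, 0.1599]
tool_rot: [0.99, 0.139, 0.001, 0.0]
force: [1.5, -0.1, -2.8]
gripper_width: 0.0251
gripper_force: 71.2
```

apply_moves --deltas '[[[0,0,0],[0,0,-0.003],1],[[0,0,0],[0,0,-0.006],1],[[0,0,0],[0,0,-0.01],1],[[0,0,0],[0,0,-0.014],1],[[0,0,0],[0,0,-0.018],1],[[0,0,0],[0,0,-0.022],1],[[0,0,0],[0,0,-0.025],1],[[0,0,0],[0,0,-0.025],1]]'

```text
time: 6.75
position: [0.5491, -0.0285, 0.1341]
tool_rot: [0.99, 0.139, 0.0, 0.0]
force: [5.5, 1.5, -3.6]
gripper_width: 0.0253
gripper_force: 71.3
```

apply_moves --deltas '[[[0,0,0],[0,0,0],-1],[[0,0,0],[0,0,0],-1],[[0,0,0],[0,0,0],-1],[[0,0,0],[0,0,0],-1],[[0,0,0],[0,0,0.03],-1],[[0,0,0],[0,0,0.08],-1],[[0,0,0],[0,0,0.13],-1],[[0,0,0],[-0.04,0,0.16],-1],[[0,0,0],[-0.1,0.03,0.16],-1],[[0,0,0],[-0.149,0.06,0.16],-1],[[0,-10,0],[-0.149,0.12,0.16],-1],[[0,-20,0],[-0.149,0.18,0.15],-1],[[0,-30,0],[-0.149,0.24,0.14],-1],[[0,-40,0],[-0.149,0.29,0.12],-1],[[0,-50,0],[-0.149,0.31,0.1],-1],[[0,-60,0],[-0.149,0.31,0.1],-1],[[0,-60,0],[-0.149,0.31,0.1],-1],[[0,-60,0],[-0.149,0.31,0.1],-1],[[0,-60,0],[-0.149,0.31,0.1],-1]]'

```text
time: 9.12
position: [0.3945, 0.2855, 0.2736]
tool_rot: [0.875, 0.119, 0.465, 0.064]
force: [-0.7, 0.1, 0.5]
gripper_width: 0.0852
gripper_force: 0.0
```

Run:
```python
from h import *
c=cams.calibration("wrist"); i=cams.get_image("wrist"); cv2.imwrite("pics/w3.png",i)
j=cams.get_image("scene"); k=cams.get_image("side"); cv2.imwrite("pics/s3.png",j); cv2.imwrite("pics/d3.png",k)
print(c["xyz"],monitor.get_state()["position"], monitor.get_state()["tool_rot"],proj(c,(.553,.298,.133)))
np.save("c3.npy",c,allow_pickle=True)
m=np.hstack([i,cv2.resize(j[150:278,180:276],(288,384),interpolation=cv2.INTER_CUBIC)])
cv2.imwrite("pics/m3.png",m)
```

```text
[0.31524618 0.30423987 0.40991791] [0.39534555 0.28471414 0.27294831] [0.87523758 0.11771184 0.46464451 0.06487356] [240.50925813 186.83841807]
```

View pics/m3.png

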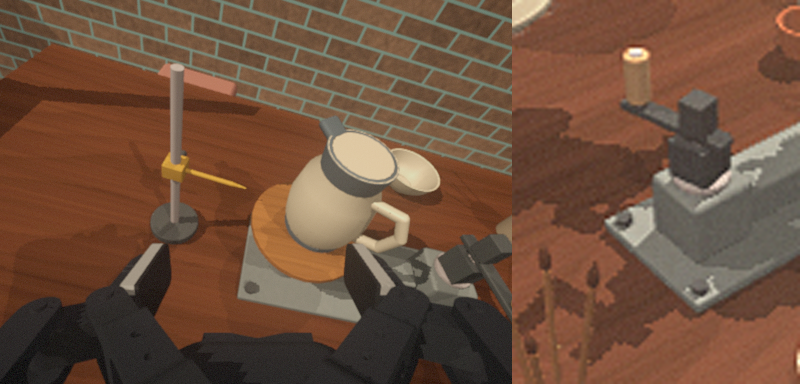

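The crank sits fully down on the collar. In the wrist view the pointer tip is at about (245,187), and the platform is at (320,230).

```bash
cat > tip.py <<'E'
from h import *
from scipy.optimize import least_squares
def yel(i,seed,side,box=28):
    h=cv2.cvtColor(i,cv2.COLOR_BGR2HSV); m=((h[...,0]>17)&(h[...,0]<34)&(h[...,1]>130)&(h[...,2]>100)).astype(np.uint8)
    y,x=np.nonzero(m); k=(abs(x-seed[0])<box)&(abs(y-seed[1])<box); x,y=x[k],y[k]
    k=x.argmax() if side>0 else x.argmin(); return x[k]+.5*(side>0),y[x==x[k]].mean(),len(x)
def solve(views):
    f=lambda p:np.concatenate([(proj(c,p)-q)*w for c,q,w in views])
    s=least_squares(f,[.553,.298,.135]); return s.x,f(s.x).round(1)
E
python3 - <<'E'
from tip import *
a=cams.calibration("scene");b=cams.calibration("side");c=np.load("c3.npy",allow_pickle=True).item()
P=[yel(cv2.imread("pics/scene0.png"),(338,151),-1,12),yel(cv2.imread("pics/side0.png"),(180,270),1,14),yel(cv2.imread("pics/w3.png"),(225,182),1)]
print(P)
V=[(a,np.array(P[0][:2]),1),(b,np.array(P[1][:2]),1),(c,np.array(P[2][:2]),1)]
print(solve(V))
for n,k in(("scene/side",(0,1)),("scene/w",(0,2)),("side/w",(1,2))): print(n,solve([V[j] for j in k]))
E
```

```text
[(np.float64(330.0), np.float64(154.0), 22), (np.float64(187.5), np.float64(262.0), 87), (np.float64(245.5), np.float64(187.5), 198)]
(array([0.5543466 , 0.29238752, 0.133348  ]), array([-1.1,  0.6,  0.2, -0. , -0.4, -0.5]))
scene/side (array([0.55406429, 0.2941769 , 0.13474022]), array([-0.7, -0.1, -0.4,  0. ]))
scene/w (array([0.55404317, 0.29230659, 0.13362459]), array([-1.1,  0.5, -0.3, -0.4]))
side/w (array([0.55516288, 0.29173681, 0.13194082]), array([ 0.1,  0.1,  0. , -0.1]))
```

apply_moves --deltas '[[[0,10,0],[0,-0.03,0.04],-1],[[0,20,0],[0,-0.08,0.06],-1],[[0,30,0],[0,-0.13,0.07],-1],[[0,40,0],[0,-0.19,0.07],-1],[[0,50,0],[0,-0.25,0.07],-1],[[0,60,0],[0.04,-0.3,0.06],-1],[[0,60,0],[0.082,-0.329,0.03],-1],[[0,60,0],[0.082,-0.329,0.016],-1],[[0,60,0],[0.082,-0.329,0.016],-1],[[0,60,0],[0.082,-0.329,0.016],-1]]'

```text
time: 10.52
position: [0.477, -0.0444, 0.2886]
tool_rot: [0.99, 0.134, -0.035, -0.003]
force: [-0.5, 0.5, -0.4]
gripper_width: 0.0854
gripper_force: 0.0
```

Run:
```python
from h import *
c=cams.calibration("wrist"); i=cams.get_image("wrist"); cv2.imwrite("pics/w4.png",i)
s=monitor.get_state();print(s["position"],s["tool_rot"], R.from_quat(s["tool_rot"]).as_matrix()[:,2])
np.save("c4.npy",c,allow_pickle=True)
print(proj(c,(.4817,-.0484,.187)),proj(c,(.549,-.029,.167)))
h=cv2.cvtColor(i,cv2.COLOR_BGR2HSV)
m=((h[...,1]<45)&(h[...,2]>110)).astype(np.uint8)
for q in (i,):pass
u,v=proj(c,(.4817,-.0484,.187)).astype(int)
cv2.imwrite("pics/w4c.png",cv2.resize(i[max(0,v-130):v+60,u-95:u+95],(570,570),interpolation=cv2.INTER_CUBIC)); print(u,v)
```

```text
[ 0.47667696 -0.04361198  0.28987885] [ 0.99032074  0.13450553 -0.03413768 -0.00277665] [-0.06836145 -0.00368386 -0.99765382]
[264.00988922 182.56573931] [263.46672315  94.74852057]
264 182
```

View pics/w4c.png

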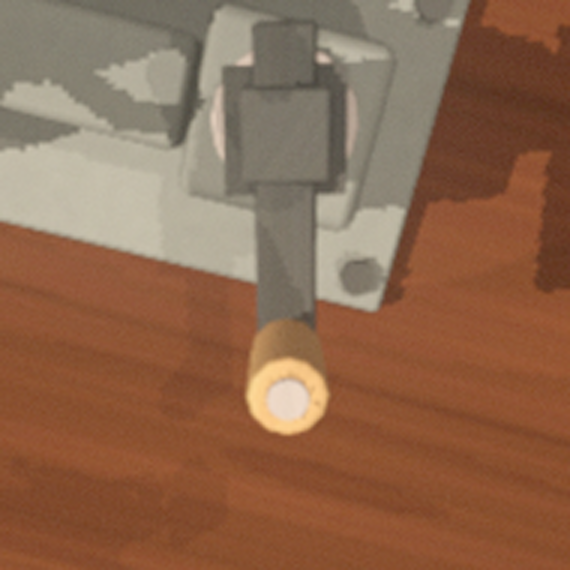

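The grip top is at image (265,185), 2 px from the prediction. I'll level the tool and approach.

apply_moves --deltas '[[[0,-4,0],[0.004,-0.005,-0.05],-1],[[0,-4,0],[0.004,-0.005,-0.08],-1],[[0,-4,0],[0.004,-0.005,-0.08],-1],[[0,-4,0],[0.004,-0.005,-0.08],-1]]'

```text
time: 11.08
position: [0.4814, -0.0485, 0.2116]
tool_rot: [0.991, 0.135, 0.001, 0.003]
force: [-0.4, 0.5, 1.2]
gripper_width: 0.0853
gripper_force: 0.0
```

Run:
```python
from h import *
s=monitor.get_state();print(s["position"],R.from_quat(s["tool_rot"]).as_matrix())
```

```text
[ 0.4814352  -0.04849994  0.2115839 ] [[ 0.9634659   0.26780611  0.00365295]
 [ 0.26782134 -0.96345744 -0.00463624]
 [ 0.00227785  0.0054452  -0.99998258]]
```

apply_moves --deltas '[[[0,0,0],[-0.0005,0,-0.035],-1],[[0,0,0],[-0.0005,0,-0.055],-1],[[0,0,0],[-0.0005,0,-0.066],-1],[[0,0,0],[-0.0005,0,-0.066],-1],[[0,0,0],[-0.0005,0,-0.066],1],[[0,0,0],[-0.0005,0,-0.066],1],[[0,0,0],[-0.0005,0,-0.066],1],[[0,0,0],[-0.0005,0,-0.066],1],[[0,0,0],[-0.0005,0,-0.066],1],[[0,0,0],[-0.0005,0,-0.066],1]]' --squeeze 45

```text
time: 12.32
position: [0.4804, -0.049, 0.1432]
tool_rot: [0.991, 0.135, -0.001, 0.002]
force: [-2.0, -1.1, 4.6]
gripper_width: 0.0233
gripper_force: 43.9
```

Run:
```python
import numpy as np
c=np.array([.549,-.029])
a0=np.degrees(np.arctan2(-.0485+.029,.481-.549));print(a0,np.hypot(.068,.0195))
for k in range(1,19):
    a=np.radians(a0-20*k);a1=np.radians(a0)
    d=.07*np.array([np.cos(a)-np.cos(a1),np.sin(a)-np.sin(a1)]); print(k,d.round(4).tolist())
```

```text
-163.99897714615403 0.0707407237735097
1 [-0.0025, 0.0242]
2 [0.0033, 0.0478]
3 [0.0169, 0.0679]
4 [0.0366, 0.0822]
5 [0.06, 0.0889]
6 [0.0842, 0.0872]
7 [0.1064, 0.0773]
8 [0.1239, 0.0604]
9 [0.1346, 0.0386]
10 [0.1371, 0.0144]
11 [0.1312, -0.0092]
12 [0.1176, -0.0293]
13 [0.098, -0.0436]
14 [0.0746, -0.0503]
15 [0.0504, -0.0486]
16 [0.0281, -0.0387]
17 [0.0107, -0.0219]
18 [0.0, -0.0]
```

apply_moves --deltas '[[[0,0,0],[-0.0025,0.0242,0],1],[[0,0,0],[0.0033,0.0478,0],1],[[0,0,0],[0.0169,0.0679,0],1],[[0,0,0],[0.0169,0.0679,0],1]]'

```text
time: 12.82
position: [0.498, 0.0196, 0.143]
tool_rot: [0.991, 0.135, -0.0, 0.002]
force: [0.1, 1.1, 3.9]
gripper_width: 0.0234
gripper_force: 45.7
```

apply_moves --deltas '[[[0,0,0],[0.0197,0.0143,0],1],[[0,0,0],[0.0431,0.021,0],1],[[0,0,0],[0.0673,0.0193,0],1],[[0,0,0],[0.0895,0.0094,0],1],[[0,0,0],[0.107,-0.0075,0],1],[[0,0,0],[0.1177,-0.0293,0],1],[[0,0,0],[0.1202,-0.0535,0],1],[[0,0,0],[0.1143,-0.0771,0],1],[[0,0,0],[0.1007,-0.0972,0],1],[[0,0,0],[0.0811,-0.1115,0],1],[[0,0,0],[0.0577,-0.1182,0],1],[[0,0,0],[0.0335,-0.1165,0],1],[[0,0,0],[0.0112,-0.1066,0],1],[[0,0,0],[-0.0062,-0.0898,0],1],[[0,0,0],[-0.0169,-0.0679,0],1],[[0,0,0],[-0.0194,-0.0437,0],1],[[0,0,0],[-0.0136,-0.0201,0],1],[[0,0,0],[0,0,0],1],[[0,0,0],[0,0,0],1],[[0,0,0],[0,0,0],1]]'

```text
time: 15.32
position: [0.4971, 0.0186, 0.1431]
tool_rot: [0.991, 0.134, -0.0, 0.001]
force: [0.6, 0.6, 3.2]
gripper_width: 0.0231
gripper_force: 46.5
```

apply_moves --deltas '[[[0,0,0],[0.0197,0.0143,0],1],[[0,0,0],[0.0431,0.021,0],1],[[0,0,0],[0.0673,0.0193,0],1],[[0,0,0],[0.0895,0.0094,0],1],[[0,0,0],[0.107,-0.0075,0],1],[[0,0,0],[0.1177,-0.0293,0],1],[[0,0,0],[0.1202,-0.0535,0],1],[[0,0,0],[0.1202,-0.0535,0],1],[[0,0,0],[0.1202,-0.0535,0],1]]'

```text
time: 16.45
position: [0.6185, -0.0361, 0.1438]
tool_rot: [0.991, 0.134, 0.001, 0.002]
force: [7.3, -2.6, 2.8]
gripper_width: 0.023
gripper_force: 46.6
```

```bash
cat > plat.py <<'E'
from tip import *
def rim(c,i,n=120):
    """fit circle r=.075 (cx,cy,z) to the upper-face outline: for each azimuth the wood/non-wood step nearest the predicted rim"""
    g=cv2.cvtColor(i,cv2.COLOR_BGR2HSV); return g
def woodtop(i,box):
    h=cv2.cvtColor(i,cv2.COLOR_BGR2HSV); x0,y0,x1,y1=box
    m=np.zeros(h.shape[:2],np.uint8); s=h[y0:y1,x0:x1]
    m[y0:y1,x0:x1]=(s[...,0]>=8)&(s[...,0]<19)&(s[...,1]>110)&(s[...,2]>140)
    return m
E
python3 - <<'E'
from plat import *
for n in("scene","side"): cv2.imwrite(f"pics/{n}5.png",cams.get_image(n))
A=cv2.imread("pics/scene5.png")[125:205,265:365];B=cv2.imread("pics/side5.png")[190:290,150:275]
cv2.imwrite("pics/m5.png",np.hstack([cv2.resize(A,(400,320),interpolation=cv2.INTER_NEAREST),cv2.resize(B,(400,320),interpolation=cv2.INTER_NEAREST)]))
h=cv2.cvtColor(cv2.imread("pics/side5.png"),cv2.COLOR_BGR2HSV); print(h[225:275:3,205].tolist())
E
```

```text
[[23, 77, 239], [23, 79, 237], [23, 81, 232], [21, 86, 225], [19, 88, 215], [19, 56, 140], [13, 146, 177], [13, 174, 209], [14, 175, 218], [14, 179, 222], [14, 177, 223], [14, 179, 217], [14, 178, 218], [13, 170, 205], [24, 52, 163], [22, 48, 142], [25, 46, 178]]
```

View pics/m5.png

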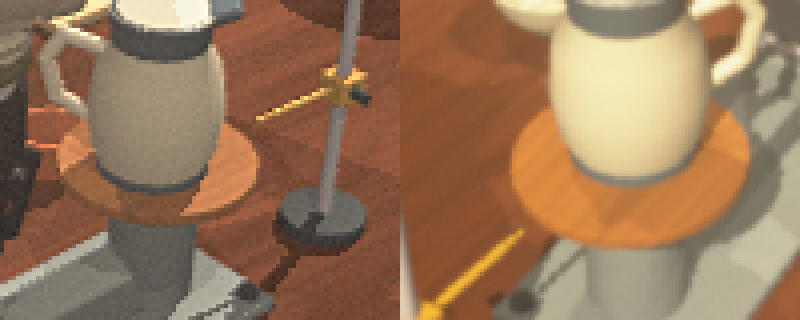

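The platform has risen; the tip is at scene crop (257,120) and side crop (523,232), still with a gap from the rim in both. I'll fit the rim from several views by casting rays onto its plane.

```bash
cat > fit.py <<'E'
from plat import *
a=cams.calibration("scene");b=cams.calibration("side")
C0=np.array([.548,.201])
def rimpts(i,c,z):
    # wood mask near the projected platform; keep hull points on the far half (top rim only)
    u,v=proj(c,(*C0,z)); e=[proj(c,(C0[0]+.09*np.cos(t),C0[1]+.09*np.sin(t),z+.0)) for t in np.linspace(0,6.28,40)]
    e=np.array(e); box=np.r_[np.maximum(e.min(0)-4,0),e.max(0)+6].astype(int)
    m=woodtop(i,box); n,l,st,_=cv2.connectedComponentsWithStats(m); k=1+st[1:,4].argmax()
    m=(l==k).astype(np.uint8); ct=max(cv2.findContours(m,cv2.RETR_EXTERNAL,cv2.CHAIN_APPROX_NONE)[0],key=len)
    h=cv2.convexHull(ct)[:,0].astype(float)
    out=[]
    d=np.array(c["xyz"][:2])-C0; d/=np.linalg.norm(d); mid=h.mean(0)
    for p in h:
        p=p+.5*(p-mid)/np.linalg.norm(p-mid)
        q=onz(c,*p,z)[:2]-C0; r=np.linalg.norm(q)
        if q@d/r<.1 and abs(r-.075)<.012: out.append(p)
    return np.array(out),m
def solve_rim(sets,n):
    def f(x):
        return np.concatenate([[(np.linalg.norm(onz(c,*p,x[2+k])[:2]-x[:2])-.075)*1e3 for p in P] for c,P,k in sets])
    s=least_squares(f,[*C0,*[.12]*n],loss="soft_l1"); return s.x,np.sqrt(np.mean(f(s.x)**2)),[np.mean(np.abs(f(s.x)))]
E
python3 - <<'E'
from fit import *
w=np.load("c3.npy",allow_pickle=True).item()
D=[("scene0",a,0,.108),("side0",b,0,.108),("w3",w,0,.108),("scene5",a,1,.131),("side5",b,1,.131)]
S=[]
for n,c,k,z in D:
    i=cv2.imread(f"pics/{n}.png"); P,m=rimpts(i,c,z); print(n,len(P),m.sum()); S.append((c,P,k))
print(solve_rim(S,2))
print("no w3",solve_rim([S[j] for j in(0,1,3,4)],2))
P=[yel(cv2.imread("pics/scene5.png"),(338,151),-1,12),yel(cv2.imread("pics/side5.png"),(180,270),1,14)];print(P)
print(solve([(a,np.array(P[0][:2]),1),(b,np.array(P[1][:2]),1)]))
E
```

```text
scene0 1 319
side0 5 3022
w3 4 4088
scene5 1 250
side5 5 2711
(array([0.54043948, 0.20119479, 0.10731964, 0.13054366]), np.float64(1.7961979177779699), [np.float64(1.0361822905174973)])
no w3 (array([0.54134462, 0.20098986, 0.10777985, 0.13078278]), np.float64(1.5084470751319399), [np.float64(0.89258434723453)])
[(np.float64(329.0), np.float64(154.0), 26), (np.float64(187.5), np.float64(262.0), 67)]
(array([0.55358525, 0.29351432, 0.13453508]), array([ 0.1,  0. ,  0. , -0. ]))
```

apply_moves --deltas '[[[0,0,0],[-0.0059,-0.0236,0],1],[[0,0,0],[-0.0195,-0.0437,0],1],[[0,0,0],[-0.0391,-0.058,0],1],[[0,0,0],[-0.0564,-0.0638,0],1],[[0,0,0],[-0.0564,-0.0638,0],1],[[0,0,0],[-0.0564,-0.0638,0],1],[[0,0,0],[-0.0564,-0.0638,0],0.1],[[0,0,0],[-0.0564,-0.0638,0],0.1],[[0,0,0],[-0.0564,-0.0638,0],0.1],[[0,0,0],[-0.0564,-0.0638,0.02],0.1],[[0,0,0],[-0.0564,-0.0638,0.06],0.1],[[0,0,0],[-0.0564,-0.0638,0.11],0.1],[[0,0,0],[-0.0564,-0.0638,0.16],0.1]]'

```text
time: 18.18
position: [0.561, -0.0983, 0.3046]
tool_rot: [0.991, 0.135, -0.001, 0.002]
force: [-0.3, 0.1, 1.1]
gripper_width: 0.0388
gripper_force: 0.0
```

apply_moves --deltas '[[[0,0,0],[-0.06,0.02,0],0.1],[[0,0,0],[-0.12,0.05,0],0.1],[[0,0,0],[-0.162,0.1,0],0.1],[[0,-10,0],[-0.162,0.16,0],0.1],[[0,-20,0],[-0.162,0.22,-0.01],0.1],[[0,-30,0],[-0.162,0.28,-0.02],0.1],[[0,-40,0],[-0.162,0.34,-0.03],0.1],[[0,-50,0],[-0.162,0.38,-0.04],0.1],[[0,-60,0],[-0.162,0.38,-0.05],0.1],[[0,-65,0],[-0.162,0.38,-0.06],0.1],[[0,-65,0],[-0.162,0.38,-0.06],0.1],[[0,-65,0],[-0.162,0.38,-0.06],0.1],[[0,-65,0],[-0.162,0.38,-0.06],0.1],[[0,-65,0],[-0.162,0.38,-0.06],0.1]]'

```text
time: 19.92
position: [0.3907, 0.2848, 0.3012]
tool_rot: [0.866, 0.108, 0.485, 0.064]
force: [0.5, 0.3, 0.9]
gripper_width: 0.0381
gripper_force: 0.0
```

Run:
```python
from fit import *
w=cams.calibration("wrist"); np.save("c6.npy",w,allow_pickle=True); cv2.imwrite("pics/w6.png",cams.get_image("wrist"))
for n in("scene","side"): cv2.imwrite(f"pics/{n}6.png",cams.get_image(n))
print(w["xyz"],monitor.get_state()["position"],monitor.get_state()["qpos"])
t=yel(cv2.imread("pics/w6.png"),proj(w,(.554,.32,.134)),1,25);print(t,proj(w,(.554,.293,.134)))
S=[]
for n,c,k,z in [("scene6",a,0,.134),("side6",b,0,.134),("w6",w,0,.134)]:
    P,m=rimpts(cv2.imread(f"pics/{n}.png"),c,z); print(n,len(P)); S.append((c,P,k))
print(solve_rim(S,1))
i=cv2.imread("pics/w6.png");u,v=proj(w,(.55,.25,.134)).astype(int);print(u,v)
print(solve([(a,np.array([329.5,154]),1),(b,np.array([187.5,262]),1),(w,np.array(t[:2]),1)]))
cv2.imwrite("pics/w6c.png",cv2.resize(i[v-60:v+60,u-80:u+80],(800,600),interpolation=cv2.INTER_CUBIC))
```

```text
[0.30565953 0.30290488 0.43405206] [0.39054645 0.28487105 0.30071225] [ 0.6731793  -0.06578071  2.07824706 -1.23213733  0.60557507  2.88017881]
(np.float64(238.5), np.float64(205.5), 187) [238.49167531 205.28583693]
scene6 4
side6 5
w6 7
(array([0.54101294, 0.20136412, 0.13444666]), np.float64(2.6208468110363303), [np.float64(1.4747085653767593)])
269 215
(array([0.55387922, 0.29317679, 0.13407839]), array([-0.5,  0.2,  0.1,  0. , -0.1, -0.2]))
```

View pics/w6c.png

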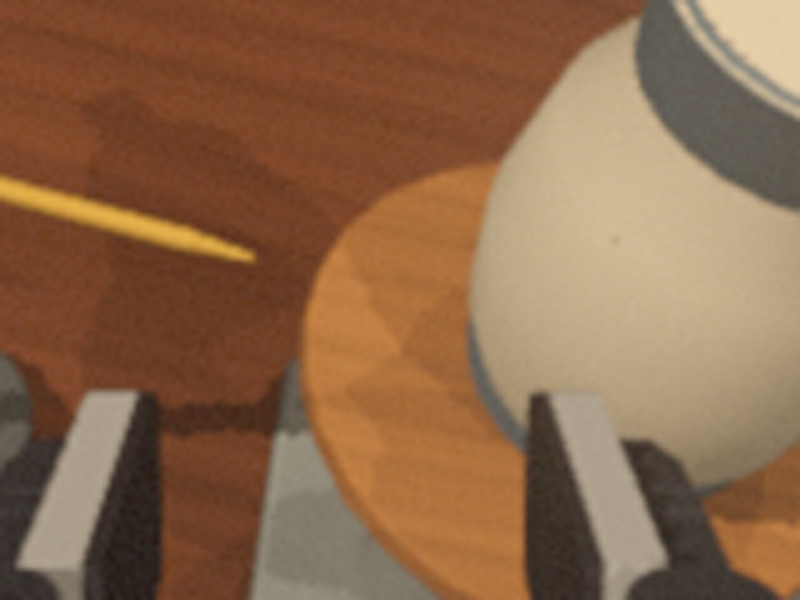

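Tip 134.1 mm and platform 134.4 mm by ray fit, about 133.7 mm by turns wound, so they are level within measuring error. I'll back off from the joint limits and check by colour that the crank is still on the shaft.

apply_moves --deltas '[[[0,10,0],[0,-0.02,0.02],0.1],[[0,20,0],[0,-0.05,0.03],0.1],[[0,30,0],[0,-0.1,0.04],0.1],[[0,40,0],[-0.02,-0.15,0.04],0.1],[[0,50,0],[-0.03,-0.2,0.04],0.1],[[0,57,0],[-0.03,-0.24,0.04],0.1],[[0,57,0],[-0.03,-0.24,0.04],0.1],[[0,57,0],[-0.03,-0.24,0.04],0.1],[[0,57,0],[-0.03,-0.24,0.04],0.1]]'

```text
time: 21.2
position: [0.361, 0.0445, 0.3402]
tool_rot: [0.992, 0.125, 0.012, 0.004]
force: [-0.1, 0.2, -0.1]
gripper_width: 0.0383
gripper_force: 0.0
```

Run:
```python
from fit import *
print(monitor.get_state()["qpos"].round(2))
for n,c in(("scene",a),("side",b)):
    i=cams.get_image(n)
    for nm,p in(("grip",(.5625,-.098,.165)),("bosstop",(.549,-.029,.167))):
        u,v=proj(c,p).round().astype(int); print(n,nm,(u,v),i[v-1:v+2,u-1:u+2].mean((0,1)).round())
    j=cv2.imread(f"pics/{n}6.png") 
    h=cv2.cvtColor(i,cv2.COLOR_BGR2HSV); u,v=proj(c,(.5625,-.098,.165)).astype(int)
    s=h[v-25:v+25,u-25:u+25]; m=(s[...,0]>10)&(s[...,0]<24)&(s[...,1]>70)&(s[...,2]>150); y,x=np.nonzero(m); print(n,"tan blob",len(x),x.mean()+u-25,y.mean()+v-25)
t=[yel(cams.get_image("scene"),(338,151),-1,12)[:2],yel(cams.get_image("side"),(180,270),1,14)[:2]];print(t)
```

```text
[-0.2  -0.14  1.71 -0.    1.54  1.12]
scene grip (np.int64(223), np.int64(195)) [ 80. 109. 143.]
scene bosstop (np.int64(242), np.int64(183)) [102. 109. 116.]
scene tan blob 51 222.41176470588235 193.76470588235293
side grip (np.int64(284), np.int64(157)) [114. 197. 242.]
side bosstop (np.int64(275), np.int64(170)) [110. 129. 139.]
side tan blob 1839 283.1332245785753 154.8178357803154
[(np.float64(329.0), np.float64(155.0)), (np.float64(187.5), np.float64(262.0))]
```

Grip and boss are where expected on the shaft, and the pointer has not moved.

```bash
python3 -c "
from cell import job
print(job.sign_off())"
```

```text
the job is handed in; nothing more can be done
None
```

The crank is fitted fully down and let go, and I wound it clockwise about 635°. The platform top measured 133.7–134.4 mm against 134.1 mm for the pointer tip, so they are level within about 1 mm, and the job is handed in. The jug was still standing and the pointer unmoved at the last look, but two joints briefly read at their range limits (joint 4 at −1.232 against −1.23) during the height check, before I backed off.

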